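# Fit out the tea caddy

## Robot

A 6-joint arm with a two-finger parallel gripper is mounted at the origin on a cart in front of the work surface, level with it; the furniture and walls round the work are solid. World frame = base frame: x ahead of the robot, y to its left, z up, the work surface at z = 0. Lengths are in m, angles in rad, forces in N, time in s.
With the tool pointing down it reaches from about 0.15 to 0.775 m from the base axis. Payload 6.1 kg.
Tool frame: the origin (TCP) lies midway between the tips of the shut fingers; the grasp point (between the pads) lies 19 mm behind it (manip.grasp_offset is the distance from the TCP to the grasp point, in m); z points along the fingers, y is the line along which they close (so a half turn about z gives the same grasp; the last joint's range is limited). The gripper opens to 85 mm and grips with 20 to 120 N. Pads are 22 mm wide; open, the fingers measure 114 mm over their backs; the gripper's body (76 mm by 85 mm) begins 54 mm behind the grasp point. The pads swing forward as they close: fully open they stand 13 mm farther back than shut.
Start: joints at [1.193, 0.126, -0.04, 1.405, 0, 1.571], TCP at [0.194, 0.488, 0.231] pointing down, gripper open.
Joint ranges: [-2.72, 2.72], [-0.95, 1.95], [-1.27, 1.35], [-1.78, 2.02], [-1.46, 1.47], [-3.14, 3.14]. Speed limits (rad/s): [2.39, 2.39, 3.01, 3.14, 3.14, 3.14].

## Interface

Orientations are given as a rotation vector (axis times angle).
In Python, from plant import manip, capture, calibration gives the robot as it stands. The module is installed in compiled form; this text tells all that it offers.
- The arm moves only by the tool play_rows, never from a script. Its argument "plan" is a list of rows, each a list of 6 numbers: the shift along the tool's x, y, z in m, then the turn, a rotation vector about the tool's x, y, z in rad. A call has 1 to 10 rows; each row is the pose to reach, as a shift and turn from the pose commanded when the call began, along the tool's axes at that moment; what a row does not reach only later rows make up. A row lasts 1/10 s, in which the tool goes at most 50 mm and 8.59 degrees, less where a joint would pass 70% of its speed; a pose out of reach is approached as far as the arm can. A call with a gripper value outside its range is refused whole. "fingers" is the finger opening in m, from 0 to 0.0854, set as the call begins (left out, the last holds). The fingers move at their own pace and stop on an object; "squeeze" is the grip in N (left out, the last holds). Time passes only in rows, so rows that repeat a pose let the fingers close. It gives the time, the measured TCP pose, the force, the opening and the grip force at its end, in the units of the state.
- manip.get_obs(): the state, without advancing time (a new reading comes with each control period).
- capture(name): name is "side" or "top" or "wrist"; returns (picture, depth): 400x640x3 uint8, blue, green, red; 400x640 float32, m along the optical axis (not along the pixel's ray), 0 where there is no reading.
- calibration(name): a dict with "fx", "fy", "cx", "cy" (pixels), "extrinsics" (4x4, takes a point from world to camera coordinates); the wrist camera has in their place "T_tool_cam" (4x4, takes a point from camera to tool coordinates, whose origin is the TCP and whose axes are the flange's). Camera axes: x right, y up, looking along -z (the intrinsics and any distortion apply to the point x, -y, -z); pixel columns grow to the right and rows downward; lengths in m; the calibration is good to about 2 mm. The wrist camera is an equidistant fisheye: a pixel r from the principal point sees the ray r / f radians off the axis. A picture is of the moment at which its call begins: read the wrist's pose just before it. calibration takes no time and is no camera call.
- manip.sign_off(): hands the job in; it is judged then, once.
The state is a dict: "t": time; "joints": joint angles; "dq": joint speeds; "tau": joint torques, N m; "ee_pos": TCP position; "tool_rot": TCP orientation; "force": force on the tool from outside, world axes, zero at the start; "ft_torque": the same for the moment, N m; "finger_gap": finger opening in m; "gripper_force": force on a finger pad.
Only numpy, scipy, OpenCV 4.12 (cv2) and the standard library are available. Lean on these libraries where they do the work, as an engineer would, in place of code of your own. Each camera call takes 0.05 s, during which the arm holds its last target. There are 200 camera calls.

## Task

Move the four tea things from the black wire rack into the oak tea caddy, each one standing upright at the bottom of the well that was cut for it, so that every well is filled. Keep the containers upright on the way, set them down rather than dropping them, and do not disturb the loose espresso cup behind the racks.

Things in the scene. Friction and masses are not known exactly. Their poses are not given: they have to be found in the camera images.
- dropper_bottle_mid (a point): centre, half-way up, of the small brown dropper bottle: round, 34 mm diameter and 102 mm tall in all; straight body up to 65 mm above its base, then a narrow neck and a black rubber bulb. z points up along its axis. It belongs in the smallest round well. It stands loose on the floor of the wire rack at the start.
- spice_jar_mid (a point): centre, half-way up, of the spice jar with a wide green cap: round, 46 mm diameter, 106 mm tall, straight-sided. z points up along its axis. It belongs in the medium round well. It stands loose on the floor of the wire rack at the start.
- honey_mid (a point): centre, half-way up, of the squat jar of golden honey with a grey metal lid: round, 60 mm diameter, 86 mm tall, straight-sided. z points up along its axis. It belongs in the large round well. It stands loose on the floor of the wire rack at the start.
- tea_carton_mid (a point): centre, half-way up, of the pale tea carton, a rectangular box with a folded top: 63 mm along its own x, 71 mm along its own y, 124 mm tall (straight sides up to 84 mm, the folded top above gives no grip). z points up. It belongs in the rectangular well, its 71 mm side along the well's 81 mm side. It starts loose in the wire rack, its x roughly along the rack's x.
- well_small_mouth (a point): fixed square block of pale wood, 92x92x34 mm, one of four side by side (94 mm apart along y, in no settled order) in the oak caddy, whose end boards rise to 66 mm. Point: centre of the well's mouth in the block's top, 42 mm above the worktop; x across the caddy, y along it, z up. Flat floor 24 mm below the point; 3 mm bevel. It has the smallest round well, 44 mm diameter, for the dropper bottle.
- well_medium_mouth (a point): fixed square block of pale wood, 92x92x34 mm, one of four side by side (94 mm apart along y, in no settled order) in the oak caddy, whose end boards rise to 66 mm. Point: centre of the well's mouth in the block's top, 42 mm above the worktop; x across the caddy, y along it, z up. Flat floor 24 mm below the point; 3 mm bevel. It has the medium round well, 56 mm diameter, for the spice jar.
- well_large_mouth (a point): fixed square block of pale wood, 92x92x34 mm, one of four side by side (94 mm apart along y, in no settled order) in the oak caddy, whose end boards rise to 66 mm. Point: centre of the well's mouth in the block's top, 42 mm above the worktop; x across the caddy, y along it, z up. Flat floor 24 mm below the point; 3 mm bevel. It has the large round well, 71 mm diameter, for the honey jar.
- well_square_mouth (a point): fixed square block of pale wood, 92x92x34 mm, one of four side by side (94 mm apart along y, in no settled order) in the oak caddy, whose end boards rise to 66 mm. Point: centre of the well's mouth in the block's top, 42 mm above the worktop; x across the caddy, y along it, z up. Flat floor 24 mm below the point; 3 mm bevel. It has the rectangular well, 73 mm along x and 81 mm along y, for the tea carton.
- wire_rack: fixed black wire rack, 100 mm along x, 380 mm along y; origin on the worktop under its centre, z up. Four equal bays in a row along y, 94 mm apart; floor 6 mm above the worktop, rails and dividing wires reach 28 mm, the loops at both ends 53 mm. Each bay holds one of the four things at the start, in no settled order.
- cup_mid (a point): centre, half-way up, of a small white espresso cup (60 mm wide, 84 mm with its handle, 49 mm tall) that stands loose on the worktop behind the racks; leave it alone.
Not all that is in view belongs to the job. What is shaped like the part that bears dropper_bottle_mid but purple is not meant.

How it is judged:
By the outcome, as a careful person would: the job done as asked, in the order asked, and still so for the second after the job is handed in, with the robot touching nothing.
It also fails if it takes over 128 s, if anything falls off the work surface, if the arm or the gripper's body presses on something with over 40 N, if the wrist force passes 120 N, or if a joint passes its speed limit or range.

## Working session

There is one attempt and no reset: what is moved stays moved. The work goes in short steps, Python scripts to look and compute and a tool call to move; the robot and the scene stay as the last step left them, time stands still between calls to the robot, and variables do not carry over. Pictures are saved under pics/ and viewed, at most 14 in all, crops included, and the job is handed in when it is done.

Besides the shell and the picture viewer there is one more tool, called after ">>>" as name(argument=value, ...), one argument or row to a line, values as JSON. play_rows: Moves the arm, as the interface text tells. Its arguments: {"type":"object","properties":{"plan":{"type":"array","items":{"type":"array","items":{"type":"number"}}},"fingers":{"type":"number"},"squeeze":{"type":"number"}},"required":["plan"]}

```bash
mkdir -p pics; cat > h.py <<'E'
import numpy as np, cv2
from scipy.spatial.transform import Rotation as R
from plant import manip, capture, calibration
def pts(name,d):
    c=calibration(name);v,u=np.mgrid[0:400,0:640]
    X=(u-c['cx'])/c['fx']*d;Y=-(v-c['cy'])/c['fy']*d
    P=np.stack([X,Y,-d,np.ones_like(d)],-1)
    W=P@np.linalg.inv(c['extrinsics']).T
    return W[...,:3]
def rel(target,rv=None):
    o=manip.get_obs();r=R.from_rotvec(o['tool_rot'])
    return r.inv().apply(np.array(target)-o['ee_pos'])
E
python3 - <<'E'
from h import *
for n in ('top','side'):
    p,d=capture(n);cv2.imwrite(f'pics/{n}0.png',p);np.savez(f'{n}0.npz',p=p,d=d)
    c=calibration(n);print(n,c)
print(calibration('wrist'));o=manip.get_obs();print(o);print(R.from_rotvec(o['tool_rot']).as_matrix().round(3))
print(manip.grasp_offset)
E
```

```text
top {'fx': 456.6090595193778, 'fy': 456.6090595193778, 'cx': 321.4589794702272, 'cy': 198.44596842029574, 'extrinsics': array([[-0.02054101, -0.99965788, -0.01619226,  0.04565436],
       [ 0.98975448, -0.02262102,  0.14097642, -0.5209045 ],
       [-0.14129447, -0.01313057,  0.98988053, -1.29735861],
       [ 0.        ,  0.        ,  0.        ,  1.        ]])}
side {'fx': 385.77349300447946, 'fy': 385.77349300447946, 'cx': 318.9851669678029, 'cy': 196.98649169456252, 'extrinsics': array([[ 0.86406254, -0.50280181, -0.02421288, -0.43230797],
       [ 0.30853896,  0.49099025,  0.81469767, -0.22608405],
       [-0.39774317, -0.71142036,  0.57938023, -1.00777505],
       [ 0.        ,  0.        ,  0.        ,  1.        ]])}
{'fx': 309.70691628693146, 'fy': 309.70691628693146, 'cx': 320.735527284949, 'cy': 201.1907184403861, 'T_tool_cam': array([[ 2.56675077e-04,  9.57704310e-01,  2.87754041e-01,
         7.40923097e-02],
       [ 9.99999964e-01, -2.24756770e-04, -1.43958156e-04,
         1.22150317e-03],
       [-7.31946780e-05,  2.87754068e-01, -9.57704334e-01,
        -1.41532443e-01],
       [ 0.00000000e+00,  0.00000000e+00,  0.00000000e+00,
         1.00000000e+00]])}
{'t': 0.1, 'joints': array([ 1.19297844e+00,  1.26320859e-01, -4.05040287e-02,  1.40541850e+00,
        1.80851891e-05,  1.57082240e+00]), 'dq': array([-0.00030992, -0.00172982,  0.00182663, -0.00012388, -0.00041727,
        0.00065663]), 'tau': array([ 2.53906903e-03, -4.36906421e+01,  3.53605771e+01,  1.37066407e-02,
        2.16131029e-04,  1.48040010e-05]), 'ee_pos': array([0.1935253 , 0.48762538, 0.2306071 ]), 'tool_rot': array([-5.89937134e-01, -3.08540999e+00,  2.22706134e-03]), 'force': array([ 0.66448876, -0.30302457, -0.17026874]), 'ft_torque': array([ 0.00941905,  0.04406714, -0.03577222]), 'gripper_force': 0.0, 'finger_gap': 0.08540653741060986}
[[-0.929  0.369 -0.001]
 [ 0.369  0.929 -0.001]
 [ 0.    -0.001 -1.   ]]
0.0187
```

View pics/top0.png

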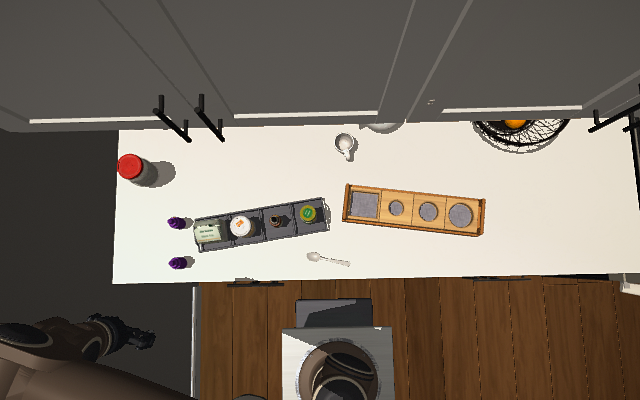

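View pics/side0.png

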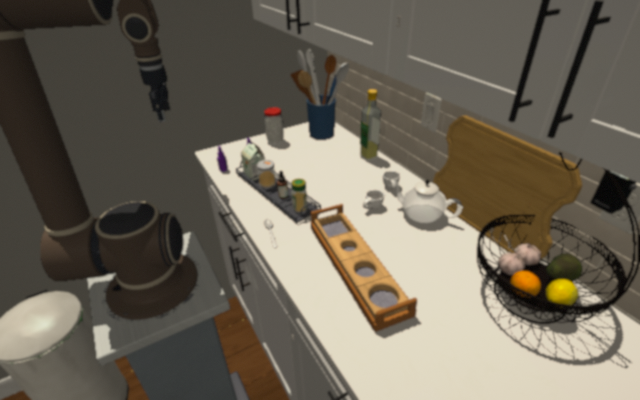

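Top view: the rack bays, left to right, hold the carton (208,232), honey (242,226), dropper (277,221) and spice jar (308,214). The caddy wells, left to right, are square (364,206), small (397,208), medium (428,212) and large (461,216). The cup is at (345,143), and the purple decoys stand left of the rack.

```bash
python3 - <<'E'
from h import *
z=np.load('top0.npz');p,d=z['p'],z['d'];W=pts('top',d)
for n,(u,v) in dict(carton=(208,232),honey=(242,226),drop=(277,221),spice=(308,214),sq=(364,206),sm=(397,208),med=(428,212),lg=(461,216),table=(400,250),cup=(345,143)).items():
    print(n,W[v,u].round(4))
# tops by height clusters
roi=np.zeros((400,640),bool);roi[185:260,185:335]=1
m=((W[...,2]>0.075)&roi).astype(np.uint8)
n,l,s,c=cv2.connectedComponentsWithStats(m)
for i in range(1,n):
    if s[i,4]>8:
        Q=W[l==i];print(s[i],Q[:,:2].min(0).round(3),Q[:,:2].max(0).round(3),Q[:,2].max().round(3),Q.mean(0).round(3))
# caddy wood outline
roi=np.zeros((400,640),bool);roi[175:245,335:495]=1
m=((W[...,2]>0.03)&roi);Q=W[m][:,:2]*1000
r=cv2.minAreaRect(Q.astype(np.float32));print(r)
crop=cv2.resize(p[170:270,180:500],None,fx=2.5,fy=2.5,interpolation=cv2.INTER_CUBIC);cv2.imwrite('pics/c.png',crop)
E
```

```text
carton [0.4256 0.3469 0.1092]
honey [0.4414 0.2563 0.0933]
drop [0.4543 0.16   0.0814]
spice [0.4694 0.0714 0.1067]
sq [ 0.4994 -0.0908  0.0156]
sm [ 0.491  -0.1875  0.0181]
med [ 0.4772 -0.2782  0.0167]
lg [ 0.4632 -0.3741  0.017 ]
table [ 0.3682 -0.1937 -0.0004]
cup [ 0.6947 -0.0403  0.0067]
[300 205  17  18 230] [0.333 0.017] [0.494 0.094] 1.358 [0.47  0.072 0.12 ]
[230 215  22  22 374] [0.333 0.017] [0.473 0.291] 1.358 [0.442 0.259 0.101]
[269 216  10  10  61] [0.333 0.017] [0.469 0.18 ] 1.358 [0.451 0.159 0.153]
[193 219  30  24 586] [0.399 0.314] [0.464 0.388] 0.134 [0.43  0.348 0.105]
((421.8651428222656, -208.38717651367188), (422.0979309082031, 236.9722442626953), 82.1801986694336)
```

View pics/c.png

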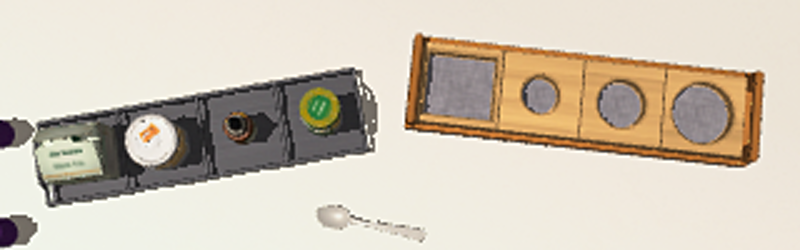

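```bash
python3 - <<'E'
from h import *
print(rel([0.45,0.25,0.33]).round(3), rel([0.45,-0.15,0.33]).round(3))
z=np.load('top0.npz');p,d=z['p'],z['d'];W=pts('top',d)
for v,u in ((190,397),(200,413),(222,410),(226,412),(229,412),(196,347),(188,380),(189,400)):print(v,u,W[v,u].round(3))
E
```

```text
[-0.326 -0.126 -0.099] [-0.474 -0.498 -0.099]
190 397 [ 0.542 -0.188  0.033]
200 413 [ 0.511 -0.232  0.038]
222 410 [ 0.447 -0.22   0.039]
226 412 [ 0.437 -0.23   0.016]
229 412 [ 0.428 -0.228  0.019]
196 347 [ 0.523 -0.039  0.068]
188 380 [ 0.55  -0.138  0.031]
189 400 [ 0.55  -0.202  0.   ]
```

>>> play_rows(
  plan=[
    [-0.04,-0.016,-0.02,0,0,0.13],
    [-0.08,-0.032,-0.04,0,0,0.26],
    [-0.12,-0.047,-0.06,0,0,0.39],
    [-0.16,-0.063,-0.08,0,0,0.52],
    [-0.2,-0.079,-0.099,0,0,0.65],
    [-0.24,-0.095,-0.099,0,0,0.78],
    [-0.285,-0.11,-0.099,0,0,0.91],
    [-0.326,-0.126,-0.099,0,0,1.03],
    [-0.326,-0.126,-0.099,0,0,1.03],
    [-0.326,-0.126,-0.099,0,0,1.03],
  ],
)

```text
t: 1.1
ee_pos: [0.4507, 0.2497, 0.3297]
tool_rot: [-2.035, -2.392, 0.002]
force: [-0.4, 0.2, 0.1]
finger_gap: 0.0854
gripper_force: 0.0
```

```bash
cat >> h.py <<'E'
def wcam():
    o=manip.get_obs();T=np.eye(4);T[:3,:3]=R.from_rotvec(o['tool_rot']).as_matrix();T[:3,3]=o['ee_pos']
    c=calibration('wrist');return T@c['T_tool_cam'],c
def wray(uv,z,TC,c):
    uv=np.atleast_2d(uv).astype(float);q=(uv-[c['cx'],c['cy']])/c['fx'];th=np.linalg.norm(q,axis=1,keepdims=True)
    s=np.sinc(th/np.pi);dirc=np.c_[q*s,np.cos(th)]*[1,-1,-1]
    D=dirc@TC[:3,:3].T;o=TC[:3,3];return o+D*((z-o[2])/D[:,2])[:,None]
E
python3 - <<'E'
from h import *
o=manip.get_obs();print(o['ee_pos'],np.degrees(np.arctan2(*R.from_rotvec(o['tool_rot']).as_matrix()[[1,0],1])),o['joints'].round(2),np.abs(o['dq']).max())
TC,c=wcam();p,d=capture('wrist');cv2.imwrite('pics/w1.png',p);np.savez('w1.npz',p=p,d=d,TC=TC)
E
```

```text
[0.45067109 0.24973791 0.32965799] 9.230495107133189 [0.51 0.13 0.18 1.62 0.   1.92] 0.04381628297442613
```

View pics/w1.png

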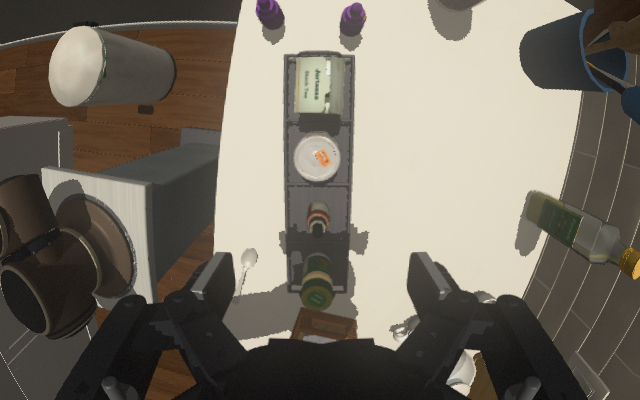

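The wrist view shows the rack aligned with the tool, running from (318,55) to (318,295). Carton is at (320,85), honey lid (317,158), dropper (318,218) and spice cap (318,290).

```bash
cat >> h.py <<'E'
def wpts(d,TC,c):
    v,u=np.mgrid[0:400,0:640];q=np.stack([(u-c['cx']),(v-c['cy'])],-1)/c['fx'];th=np.linalg.norm(q,axis=-1,keepdims=True)
    P=np.concatenate([q*np.sinc(th/np.pi)/np.cos(th),np.ones_like(th)],-1)*d[...,None]*[1,-1,-1]
    return P@TC[:3,:3].T+TC[:3,3]
E
python3 - <<'E'
from h import *
S=[]
z=np.load('w1.npz');S.append(('wrist',wpts(z['d'],z['TC'],calibration('wrist'))))
z=np.load('top0.npz');S.append(('top',pts('top',z['d'])))
G=dict(carton=((.426,.347),.06,.092),honey=((.441,.258),.087,.097),drop=((.454,.16),.073,.112),dropbody=((.454,.16),.03,.073),spice=((.469,.071),.105,.118))
for n,W in S:
    t=W[(np.abs(W[...,0]-.36)<.02)&(np.abs(W[...,1]-.15)<.1)];print(n,'table z',np.median(t[:,2]).round(4))
    for k,(c,a,b) in G.items():
        m=(np.hypot(*(W[...,:2]-c).transpose(2,0,1))<.05)&(W[...,2]>a)&(W[...,2]<b)
        Q=W[m]
        if len(Q)<5: print(k,len(Q));continue
        e=cv2.minEnclosingCircle((Q[:,:2]*1000).astype(np.float32));r=cv2.minAreaRect((Q[:,:2]*1000).astype(np.float32))
        print(k,len(Q),'med',np.median(Q,0).round(4),'circ',np.round(e[0],1),round(e[1],1),'rect',np.round(r[0],1),np.round(r[1],1),round(r[2],1))
E
```

```text
wrist table z -0.001
carton 324 med [0.4386 0.3378 0.0895] circ [431.3 353.8] 44.8 rect [431.5 353.2] [60.9 69.2] 7.0
honey 1734 med [0.4425 0.2648 0.0897] circ [442.6 264.3] 30.3 rect [443.  264.1] [58.5 59.4] 31.2
drop 267 med [0.4577 0.1751 0.0826] circ [458.2 172.2] 12.2 rect [458.2 173.7] [23.5 18.3] 6.6
dropbody 336 med [0.4571 0.1826 0.0608] circ [458.4 173. ] 17.1 rect [458.5 175.8] [32.6 26.3] 2.9
spice 703 med [0.4724 0.0777 0.1102] circ [472.4  75.3] 23.0 rect [472.6  75.4] [43.5 45.3] 8.6
top table z 0.0008
carton 151 med [0.4319 0.322  0.0845] circ [431. 351.] 44.2 rect [431.5 350.4] [61.9 69.3] 6.5
honey 340 med [0.4417 0.2621 0.0915] circ [442.5 261.9] 30.1 rect [442.6 261.7] [58.8 56.7] 47.0
drop 59 med [0.4571 0.1662 0.0855] circ [458.2 168. ] 11.7 rect [458.5 168.1] [21.9 21.7] 43.8
dropbody 78 med [0.4521 0.1568 0.0624] circ [450.2 153.9] 48.4 rect [448.5 152.3] [74.5 68.7] 9.6
spice 205 med [0.4721 0.0735 0.1113] circ [472.2  73. ] 22.5 rect [473.2  72.6] [41.6 42.2] 88.1
```

>>> play_rows(
  plan=[
    [-0.05,-0.004,0,0,0,0.04],
    [-0.1,-0.008,0,0,0,0.08],
    [-0.15,-0.013,0,0,0,0.12],
    [-0.2,-0.017,0,0,0,0.16],
    [-0.25,-0.021,0,0,0,0.2],
    [-0.3,-0.026,0,0,0,0.24],
    [-0.35,-0.03,0,0,0,0.27],
    [-0.4,-0.034,0,0,0,0.297],
    [-0.4,-0.034,0,0,0,0.297],
    [-0.4,-0.034,0,0,0,0.297],
  ],
)

```text
t: 2.15
ee_pos: [0.4814, -0.1494, 0.3301]
tool_rot: [-2.365, -2.067, -0.0]
force: [-0.1, 0.3, -0.3]
finger_gap: 0.0852
gripper_force: 0.0
```

```bash
python3 - <<'E'
from h import *
o=manip.get_obs();print(o['ee_pos'],np.degrees(np.arctan2(*R.from_rotvec(o['tool_rot']).as_matrix()[[1,0],1])),o['joints'].round(2),np.abs(o['dq']).max())
TC,c=wcam();p,d=capture('wrist');cv2.imwrite('pics/w2.png',p);np.savez('w2.npz',p=p,d=d,TC=TC)
W=wpts(d,TC,c)
G=dict(square=(.5,-.09),small=(.49,-.187),medium=(.477,-.278),large=(.463,-.374))
t=np.load('top0.npz')
for n,W in (('wrist',W),('top',pts('top',t['d']))):
  for k,g in G.items():
    m=(np.hypot(*(W[...,:2]-g).transpose(2,0,1))<.055)&(W[...,2]<.03)&(W[...,2]>.008)
    l=cv2.connectedComponentsWithStats(m.astype(np.uint8));
    m=l[1]==1+l[2][1:,4].argmax()
    Q=W[m];e=cv2.minEnclosingCircle((Q[:,:2]*1000).astype(np.float32));r=cv2.minAreaRect((Q[:,:2]*1000).astype(np.float32))
    print(n,k,m.sum(),np.median(Q[:,2]).round(4),'circ',np.round(e[0],1),round(e[1],1),'rect',np.round(r[0],1),np.round(r[1],1),round(r[2],1))
E
```

```text
[ 0.4814228  -0.14940412  0.33005967] -7.688169459246095 [-0.3   0.11  0.16  1.62  0.    1.4 ] 0.040816818065782655
wrist square 2866 0.0175 circ [502.1 -87.2] 53.5 rect [502.6 -86.5] [80.9 75.2] 82.5
wrist small 656 0.0176 circ [ 489.9 -182.1] 22.5 rect [ 489.7 -182. ] [41.4 41.6] 37.1
wrist medium 838 0.0176 circ [ 477.4 -275.6] 27.7 rect [ 476.5 -277.6] [50.9 50.2] 38.0
wrist large 1039 0.0177 circ [ 464.1 -371.2] 35.8 rect [ 463.  -371.8] [60.3 66.9] 60.1
top square 669 0.019 circ [504.6 -89.8] 52.3 rect [504.5 -88.9] [80.7 71.1] 82.2
top small 167 0.0185 circ [ 492.  -183.8] 21.7 rect [ 492.7 -183.9] [39.7 39.6] 86.5
top medium 271 0.0188 circ [ 479.  -276.9] 27.1 rect [ 478.9 -277.1] [51.8 50.9] 65.4
top large 440 0.0186 circ [ 466.2 -371.2] 35.1 rect [ 465.8 -371.3] [66.6 66.1] 43.2
```

View pics/w2.png

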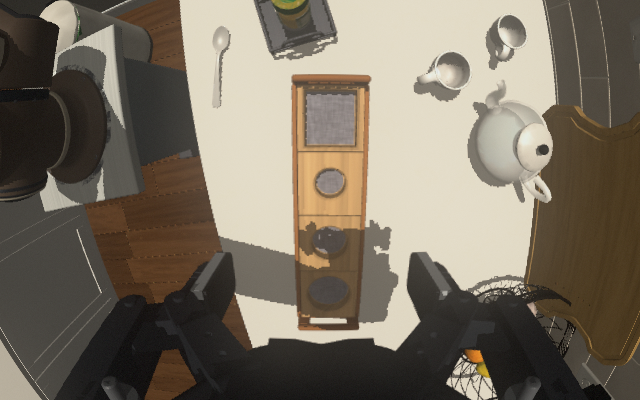

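The wrist view shows the wells, top to bottom, at (330,120) square, (330,182) small, (330,240) medium and (328,292) large. The cups at about (450,70) and (508,35) are clear of the path. Spice jar first; I'll keep this yaw for the round things.

>>> play_rows(
  plan=[
    [0.037,-0.0065,0.026,0,0,0],
    [0.074,-0.013,0.053,0,0,0],
    [0.11,-0.0195,0.08,0,0,0],
    [0.147,-0.026,0.106,0,0,0],
    [0.184,-0.0325,0.133,0,0,0],
    [0.2204,-0.0389,0.16,0,0,0],
    [0.2204,-0.0389,0.18,0,0,0],
    [0.2204,-0.0389,0.22,0,0,0],
    [0.2204,-0.0389,0.26,0,0,0],
    [0.2204,-0.0389,0.279,0,0,0],
  ],
)

```text
t: 3.2
ee_pos: [0.4695, 0.0763, 0.0484]
tool_rot: [-2.358, -2.072, 0.005]
force: [-1.0, -0.2, -0.2]
finger_gap: 0.0853
gripper_force: 0.0
```

>>> play_rows(
  plan=[
    [0,0,0,0,0,0],
    [0,0,0,0,0,0],
    [0,0,0,0,0,0],
    [0,0,0,0,0,0],
    [0,0,0,0,0,0],
    [0,0,0,0,0,0],
    [0,0,0,0,0,0],
    [0,0,0,0,0,0],
  ],
  fingers=0.02,
  squeeze=45,
)

```text
t: 4.0
ee_pos: [0.4733, 0.0749, 0.0534]
tool_rot: [-2.365, -2.068, -0.006]
force: [-3.0, 3.0, 6.8]
finger_gap: 0.0447
gripper_force: 42.1
```

>>> play_rows(
  plan=[
    [0,0,-0.03,0,0,0],
    [0,0,-0.07,0,0,0],
    [0,0,-0.11,0,0,0],
    [-0.02,0.003,-0.14,0,0,0],
    [-0.05,0.0076,-0.14,0,0,0],
    [-0.085,0.0129,-0.14,0,0,0],
    [-0.12,0.0182,-0.14,0,0,0],
    [-0.155,0.0235,-0.14,0,0,0],
    [-0.19,0.0288,-0.14,0,0,0],
    [-0.225,0.0341,-0.14,0,0,0],
  ],
)

```text
t: 5.0
ee_pos: [0.4763, -0.1552, 0.1924]
tool_rot: [2.364, 2.066, 0.001]
force: [0.3, 0.9, -1.3]
finger_gap: 0.0447
gripper_force: 42.8
```

>>> play_rows(
  plan=[
    [-0.035,0.0053,0,0,0,0],
    [-0.07,0.0106,0,0,0,0],
    [-0.1,0.0152,0,0,0,0],
    [-0.1216,0.0185,0.01,0,0,0],
    [-0.1216,0.0185,0.035,0,0,0],
    [-0.1216,0.0185,0.065,0,0,0],
    [-0.1216,0.0185,0.084,0,0,0],
    [-0.1216,0.0185,0.084,0,0,0],
    [-0.1216,0.0185,0.084,0,0,0],
  ],
)

```text
t: 5.9
ee_pos: [0.4784, -0.2767, 0.1082]
tool_rot: [2.365, 2.067, 0.0]
force: [0.3, -0.1, 0.0]
finger_gap: 0.0444
gripper_force: 42.8
```

```bash
python3 - <<'E'
from h import *
o=manip.get_obs();print(o['ee_pos'],o['force'],o['finger_gap'],o['gripper_force'])
a,da=capture('side');TC,c=wcam();b,d=capture('wrist');np.savez('w3.npz',p=b,d=d,TC=TC)
cv2.imwrite('pics/p1.png',np.hstack([cv2.resize(a[180:340,280:440],(400,400)),b[60:360,180:480][:,:300].repeat(1,0) if 0 else cv2.resize(b[100:340,200:440],(400,400))]))
E
```

```text
[ 0.47844833 -0.27672996  0.10823701] [ 0.27583823 -0.12550292  0.0267159 ] 0.04443240750465333 42.827795528573915
```

View pics/p1.png

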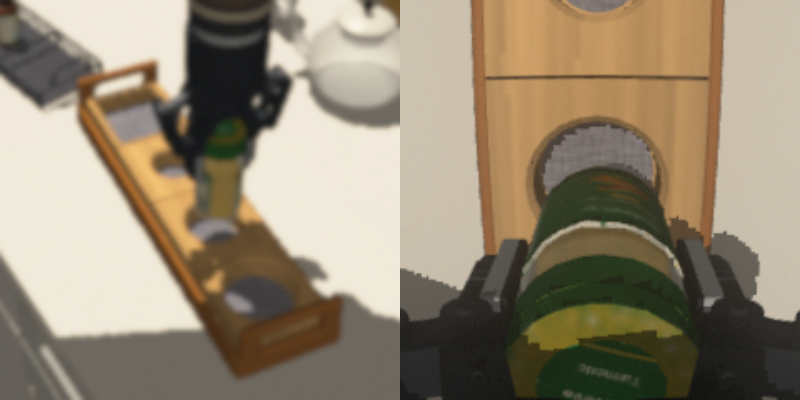

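The side and wrist crops show the jar upright in the fingers, hanging over the medium well with the rim evenly visible on both sides. Lowering it.

>>> play_rows(
  plan=[
    [0,0,0.01,0,0,0],
    [0,0,0.02,0,0,0],
    [0,0,0.028,0,0,0],
    [0,0,0.034,0,0,0],
    [0,0,0.038,0,0,0],
    [0,0,0.041,0,0,0],
    [0,0,0.0425,0,0,0],
    [0,0,0.0425,0,0,0],
  ],
)

```text
t: 6.8
ee_pos: [0.4782, -0.2766, 0.0655]
tool_rot: [2.365, 2.067, -0.0]
force: [-2.7, 0.7, 3.4]
finger_gap: 0.0446
gripper_force: 43.2
```

>>> play_rows(
  plan=[
    [0,0,0,0,0,0],
    [0,0,0,0,0,0],
    [0,0,0,0,0,0],
    [0,0,0,0,0,0],
    [0,0,-0.03,0,0,0],
    [0,0,-0.075,0,0,0],
    [0,0,-0.115,0,0,0],
    [0.045,-0.0081,-0.115,0,0,0],
    [0.09,-0.0163,-0.115,0,0,0],
    [0.135,-0.0244,-0.115,0,0,0],
  ],
  fingers=0.0854,
)

```text
t: 7.8
ee_pos: [0.4721, -0.1384, 0.1802]
tool_rot: [2.366, 2.065, 0.001]
force: [0.7, 0.6, -0.1]
finger_gap: 0.0856
gripper_force: 0.0
```

>>> play_rows(
  plan=[
    [0.0436,-0.0079,0,0,0,0],
    [0.0872,-0.0157,0,0,0,0],
    [0.1308,-0.0236,0,0,0,0],
    [0.1744,-0.0315,0,0,0,0],
    [0.218,-0.0394,0,0,0,0],
    [0.2616,-0.0472,0,0,0,0],
    [0.3051,-0.0551,0,0,0,0],
    [0.3051,-0.0551,0.01,0,0,0],
    [0.3051,-0.0551,0.02,0,0,0],
  ],
)

```text
t: 8.7
ee_pos: [0.4582, 0.1713, 0.1594]
tool_rot: [2.362, 2.071, 0.0]
force: [-0.2, 0.1, 0.4]
finger_gap: 0.0855
gripper_force: 0.0
```

```bash
python3 - <<'E'
from h import *
o=manip.get_obs();print(o['ee_pos'],o['joints'].round(2))
TC,c=wcam();b,d=capture('wrist');a,_=capture('top');s,_=capture('side');np.savez('w4.npz',p=b,d=d,TC=TC)
W=wpts(d,TC,c)
for k,g,a0,b0 in (('drop',(.458,.171),.073,.115),('body',(.458,.171),.03,.07),('honey',(.4426,.263),.087,.097)):
    m=(np.hypot(*(W[...,:2]-g).transpose(2,0,1))<.035)&(W[...,2]>a0)&(W[...,2]<b0);Q=W[m]
    if len(Q)>5:
        e=cv2.minEnclosingCircle((Q[:,:2]*1000).astype(np.float32));print(k,len(Q),e)
cv2.imwrite('pics/p2.png',np.hstack([cv2.resize(s[180:340,280:440],(400,400)),cv2.resize(b[100:340,200:440],(400,400))]))
E
```

```text
[0.45818319 0.17126696 0.15935539] [ 0.36  0.07 -0.26  1.24 -0.    2.06]
drop 874 ((458.57000732421875, 171.32867431640625), 12.24770736694336)
body 795 ((458.8008117675781, 171.74867248535156), 17.319156646728516)
honey 5695 ((442.6286315917969, 263.9813232421875), 29.974218368530273)
```

View pics/p2.png

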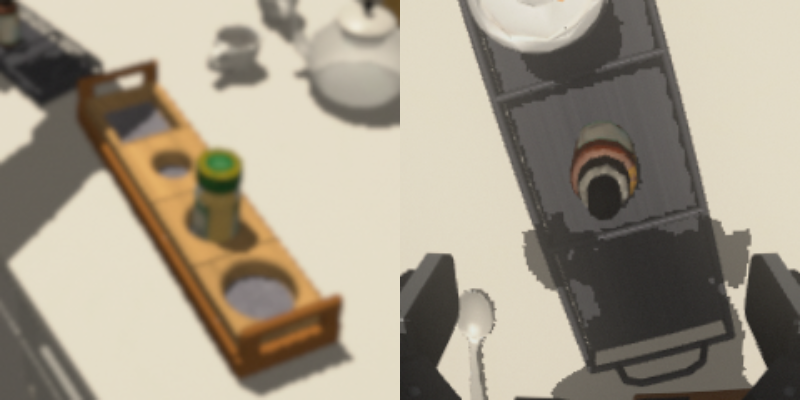

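The side crop shows the spice jar standing in its well, and the wrist crop shows the dropper ahead of open fingers, measured where expected.

>>> play_rows(
  plan=[
    [0,0,0.03,0,0,0],
    [0,0.0,0.06,0,0,0],
    [0,0,0.085,0,0,0],
    [0,0,0.1,0,0,0],
    [0,0,0.11,0,0,0],
    [0,0,0.115,0,0,0],
    [0,0,0.118,0,0,0],
  ],
)

```text
t: 9.55
ee_pos: [0.4587, 0.1698, 0.042]
tool_rot: [2.366, 2.066, 0.001]
force: [-0.9, -0.3, 0.3]
finger_gap: 0.0853
gripper_force: 0.0
```

>>> play_rows(
  plan=[
    [0,0,0,0,0,0],
    [0,0,0,0,0,0],
    [0,0,0,0,0,0],
    [0,0,0,0,0,0],
    [0,0,0,0,0,0],
    [0,0,0,0,0,0],
    [0,0,0,0,0,0],
    [0,0,0,0,0,0],
    [0,0,0,0,0,0],
    [0,0,0,0,0,0],
  ],
  fingers=0.01,
  squeeze=35,
)

```text
t: 10.55
ee_pos: [0.4587, 0.1705, 0.0425]
tool_rot: [2.365, 2.068, 0.002]
force: [-0.2, 0.5, 6.1]
finger_gap: 0.0308
gripper_force: 34.7
```

>>> play_rows(
  plan=[
    [0,0,-0.02,0,0,0],
    [0,0,-0.055,0,0,0],
    [0,0,-0.095,0,0,0],
    [0,0,-0.13,0,0,0],
    [-0.03,0.0069,-0.13,0,0,0],
    [-0.065,0.0149,-0.13,0,0,0],
    [-0.105,0.0241,-0.13,0,0,0],
    [-0.145,0.0333,-0.13,0,0,0],
    [-0.185,0.0425,-0.13,0,0,0],
    [-0.225,0.0517,-0.13,0,0,0],
  ],
)

```text
t: 11.55
ee_pos: [0.4791, -0.0611, 0.1715]
tool_rot: [-2.365, -2.068, 0.0]
force: [0.7, 0.7, -0.7]
finger_gap: 0.0312
gripper_force: 35.1
```

>>> play_rows(
  plan=[
    [-0.04,0.0092,0,0,0,0],
    [-0.08,0.0184,0,0,0,0],
    [-0.11,0.0253,0,0,0,0],
    [-0.1211,0.0278,0.01,0,0,0],
    [-0.1211,0.0278,0.03,0,0,0],
    [-0.1211,0.0278,0.055,0,0,0],
    [-0.1211,0.0278,0.07,0,0,0],
    [-0.1211,0.0278,0.0735,0,0,0],
    [-0.1211,0.0278,0.0735,0,0,0],
  ],
)

```text
t: 12.45
ee_pos: [0.4902, -0.1826, 0.0975]
tool_rot: [-2.363, -2.067, 0.001]
force: [-0.2, -0.0, -0.2]
finger_gap: 0.0309
gripper_force: 35.1
```

```bash
python3 - <<'E'
from h import *
o=manip.get_obs();print(o['ee_pos'],o['force'],o['finger_gap'])
s,_=capture('side');b,d=capture('wrist')
cv2.imwrite('pics/p3.png',np.hstack([cv2.resize(s[160:320,260:420],(400,400)),cv2.resize(b[100:340,200:440],(400,400))]))
E
```

```text
[ 0.49024774 -0.18260202  0.09749826] [-0.17983159 -0.01494667 -0.17321956] 0.03094507237501219
```

View pics/p3.png

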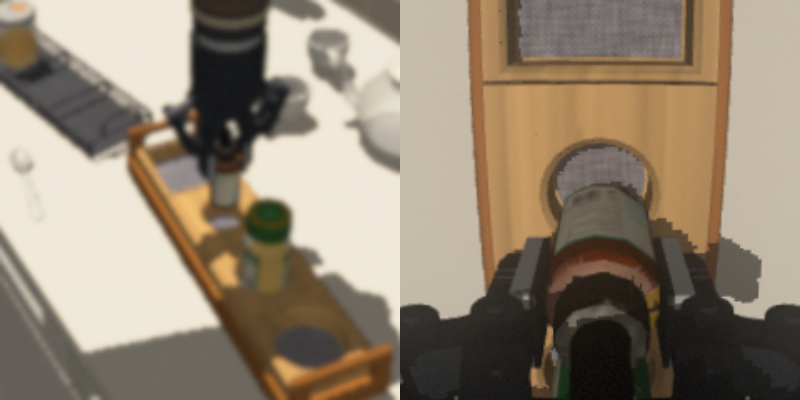

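The side and wrist crops show the dropper upright over the small well, centred on it (both at column ~602 in the crop). Lower, then check the force.

>>> play_rows(
  plan=[
    [0,0,0.01,0,0,0],
    [0,0,0.02,0,0,0],
    [0,0,0.028,0,0,0],
    [0,0,0.034,0,0,0],
    [0,0,0.038,0,0,0],
    [0,0,0.041,0,0,0],
    [0,0,0.043,0,0,0],
    [0,0,0.0435,0,0,0],
    [0,0,0.0435,0,0,0],
  ],
)

```text
t: 13.45
ee_pos: [0.4909, -0.1834, 0.0549]
tool_rot: [2.365, 2.068, 0.0]
force: [-0.4, 0.7, 0.0]
finger_gap: 0.031
gripper_force: 35.1
```

>>> play_rows(
  plan=[
    [0,0,0.0005,0,0,0],
    [0,0,0.001,0,0,0],
    [0,0,0.0015,0,0,0],
    [0,0,0.002,0,0,0],
    [0,0,0.002,0,0,0],
  ],
)

```text
t: 13.95
ee_pos: [0.4912, -0.1835, 0.0544]
tool_rot: [2.364, 2.067, 0.001]
force: [-2.8, 1.7, 10.7]
finger_gap: 0.0311
gripper_force: 36.0
```

>>> play_rows(
  plan=[
    [0,0,-0.001,0,0,0],
    [0,0,-0.001,0,0,0],
    [0,0,-0.001,0,0,0],
    [0,0,-0.001,0,0,0],
    [0,0,-0.03,0,0,0],
    [0,0,-0.075,0,0,0],
    [0,0,-0.12,0,0,0],
    [0.04,-0.0099,-0.12,0,0,0],
    [0.08,-0.0197,-0.12,0,0,0],
    [0.12,-0.0296,-0.12,0,0,0],
  ],
  fingers=0.0854,
)

```text
t: 14.95
ee_pos: [0.4775, -0.0595, 0.1731]
tool_rot: [2.366, 2.066, 0.001]
force: [0.8, 0.2, -0.9]
finger_gap: 0.0854
gripper_force: 0.0
```

>>> play_rows(
  plan=[
    [0.0452,-0.0111,0,0,0,-0.0414],
    [0.0904,-0.0222,0,0,0,-0.0828],
    [0.1356,-0.0334,0,0,0,-0.1242],
    [0.1808,-0.0445,0,0,0,-0.1656],
    [0.226,-0.0556,0,0,0,-0.207],
    [0.2711,-0.0668,0,0,0,-0.2484],
    [0.3163,-0.0779,0,0,0,-0.29],
    [0.3163,-0.0779,0,0,0,-0.29],
    [0.3163,-0.0779,0,0,0,-0.29],
  ],
)

```text
t: 15.85
ee_pos: [0.4421, 0.2643, 0.1723]
tool_rot: [-2.039, -2.39, 0.002]
force: [-0.5, 0.2, 0.4]
finger_gap: 0.0853
gripper_force: 0.0
```

```bash
cat > look.py <<'E'
from h import *
import sys
o=manip.get_obs();print(o['ee_pos'],np.degrees(np.arctan2(*R.from_rotvec(o['tool_rot']).as_matrix()[[1,0],1])))
TC,c=wcam();b,d=capture('wrist');s,_=capture('side');W=wpts(d,TC,c)
for k,g,a0,b0 in (('honey',(.4426,.2635),.087,.097),('carton',(.4314,.3522),.06,.092)):
    m=(np.hypot(*(W[...,:2]-g).transpose(2,0,1))<.05)&(W[...,2]>a0)&(W[...,2]<b0);Q=W[m]
    if len(Q)>5:
        f=(Q[:,:2]*1000).astype(np.float32);print(k,len(Q),cv2.minEnclosingCircle(f),cv2.minAreaRect(f))
cv2.imwrite(sys.argv[1],np.hstack([cv2.resize(s[140:340,260:460],(400,400)),cv2.resize(b[100:340,200:440],(400,400))]))
E
python3 look.py pics/p4.png
```

```text
[0.44207087 0.26427269 0.17231132] 9.07437756403323
honey 4393 ((442.62371826171875, 264.5799255371094), 29.948633193969727) ((442.71038818359375, 265.034912109375), (58.14882278442383, 58.62910842895508), 5.085676670074463)
carton 734 ((431.13897705078125, 353.785400390625), 44.5798225402832) ((431.492919921875, 353.43817138671875), (60.490966796875, 67.9249038696289), 6.116649150848389)
```

View pics/p4.png

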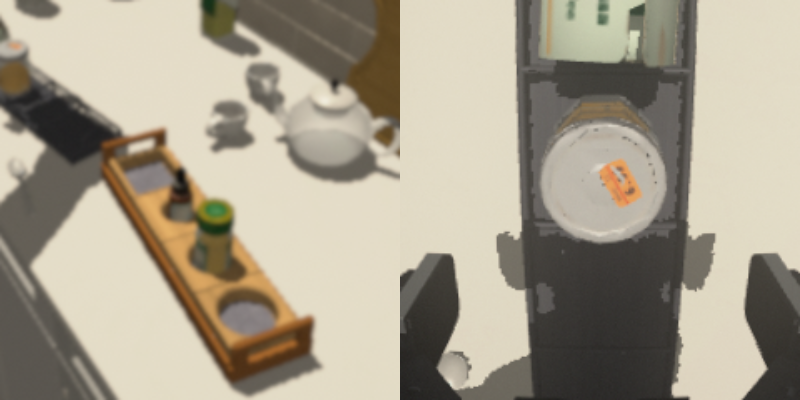

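Dropper and spice jar stand upright in their wells, and the honey is centred between the open fingers in the wrist crop. Descending to grip it.

>>> play_rows(
  plan=[
    [0,0,0.03,0,0,0],
    [0,0,0.06,0,0,0],
    [0,0,0.085,0,0,0],
    [0,0,0.105,0,0,0],
    [0,0,0.118,0,0,0],
    [0,0,0.1235,0,0,0],
    [0,0,0.1265,0,0,0],
    [0,0,0.1265,0,0,0],
  ],
)

```text
t: 16.75
ee_pos: [0.443, 0.2633, 0.0468]
tool_rot: [2.042, 2.387, 0.001]
force: [-0.0, 0.7, -0.3]
finger_gap: 0.0856
gripper_force: 0.0
```

>>> play_rows(
  plan=[
    [0,0,0,0,0,0],
    [0,0,0,0,0,0],
    [0,0,0,0,0,0],
    [0,0,0,0,0,0],
    [0,0,0,0,0,0],
    [0,0,0,0,0,0],
    [0,0,0,0,0,0],
    [0,0,0,0,0,0],
  ],
  fingers=0.03,
  squeeze=50,
)

```text
t: 17.55
ee_pos: [0.443, 0.2638, 0.0474]
tool_rot: [2.041, 2.388, 0.002]
force: [-1.3, -0.9, 6.1]
finger_gap: 0.059
gripper_force: 52.9
```

>>> play_rows(
  plan=[
    [0,0,-0.025,0,0,0],
    [0,0,-0.07,0,0,0],
    [0,0,-0.12,0,0,0],
    [0,0,-0.165,0,0,0],
    [-0.03,-0.0037,-0.165,0,0,0.048],
    [-0.07,-0.0086,-0.165,0,0,0.096],
    [-0.11,-0.0135,-0.165,0,0,0.144],
    [-0.15,-0.0184,-0.165,0,0,0.192],
    [-0.19,-0.0234,-0.165,0,0,0.24],
    [-0.23,-0.0283,-0.165,0,0,0.29],
  ],
)

```text
t: 18.55
ee_pos: [0.4499, 0.0303, 0.2112]
tool_rot: [-2.367, -2.066, 0.0]
force: [0.6, 0.1, -2.2]
finger_gap: 0.0589
gripper_force: 55.0
```

>>> play_rows(
  plan=[
    [-0.04,0.0068,0,0,0,0],
    [-0.08,0.0136,0,0,0,0],
    [-0.12,0.0205,0,0,0,0],
    [-0.16,0.0273,0,0,0,0],
    [-0.2,0.0341,0,0,0,0],
    [-0.24,0.0409,0,0,0,0],
    [-0.28,0.0477,0,0,0,0],
    [-0.32,0.0546,0,0,0,0],
    [-0.36,0.0614,0,0,0,0],
    [-0.397,0.0677,0,0,0,0],
  ],
)

```text
t: 19.55
ee_pos: [0.4641, -0.3724, 0.2108]
tool_rot: [-2.365, -2.067, 0.0]
force: [0.8, 0.1, -2.3]
finger_gap: 0.0588
gripper_force: 55.0
```

>>> play_rows(
  plan=[
    [0,0,0.02,0,0,0],
    [0,0,0.05,0,0,0],
    [0,0,0.08,0,0,0],
    [0,0,0.1,0,0,0],
    [0,0,0.108,0,0,0],
    [0,0,0.108,0,0,0],
    [0,0,0.108,0,0,0],
  ],
)

```text
t: 20.25
ee_pos: [0.4649, -0.3709, 0.1043]
tool_rot: [2.364, 2.067, 0.0]
force: [-0.6, 0.7, -2.1]
finger_gap: 0.0592
gripper_force: 54.9
```

```bash
python3 look.py pics/p5.png
```

```text
[ 0.4648565  -0.37093536  0.10427654] -7.668989245730542
```

View pics/p5.png

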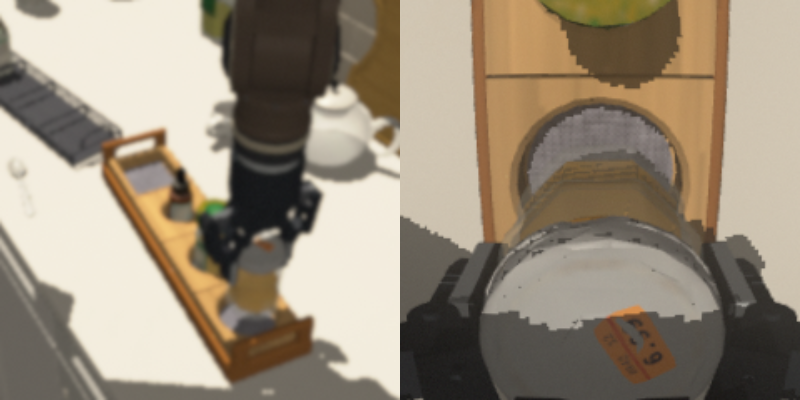

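Honey is upright and centred over the large well (column ~602 in the crop).

>>> play_rows(
  plan=[
    [0,0,0.01,0,0,0],
    [0,0,0.02,0,0,0],
    [0,0,0.029,0,0,0],
    [0,0,0.036,0,0,0],
    [0,0,0.04,0,0,0],
    [0,0,0.043,0,0,0],
    [0,0,0.0445,0,0,0],
    [0,0,0.0455,0,0,0],
    [0,0,0.0455,0,0,0],
  ],
)

```text
t: 21.25
ee_pos: [0.4642, -0.3709, 0.0595]
tool_rot: [2.365, 2.067, -0.001]
force: [-4.8, 1.9, 6.6]
finger_gap: 0.0591
gripper_force: 55.6
```

>>> play_rows(
  plan=[
    [0,0,-0.001,0,0,0],
    [0,0,-0.001,0,0,0],
    [0,0,-0.001,0,0,0],
    [0,0,-0.001,0,0,0],
    [0,0,-0.035,0,0,0],
    [0,0,-0.085,0,0,0],
    [0,0,-0.13,0,0,0],
    [0.045,-0.0082,-0.13,0,0,0],
    [0.09,-0.0164,-0.13,0,0,0],
    [0.135,-0.0246,-0.13,0,0,0],
  ],
  fingers=0.0854,
)

```text
t: 22.25
ee_pos: [0.458, -0.2326, 0.1881]
tool_rot: [2.366, 2.066, 0.001]
force: [1.3, 0.7, -0.5]
finger_gap: 0.0855
gripper_force: 0.0
```

>>> play_rows(
  plan=[
    [0.045,-0.0082,0,0,0,-0.0246],
    [0.09,-0.0164,0,0,0,-0.0492],
    [0.135,-0.0246,0,0,0,-0.0738],
    [0.18,-0.0328,0,0,0,-0.0984],
    [0.225,-0.041,0,0,0,-0.123],
    [0.27,-0.0492,0,0,0,-0.1476],
    [0.315,-0.0574,0,0,0,-0.1722],
    [0.36,-0.0656,0,0,0,-0.1968],
    [0.405,-0.0738,0,0,0,-0.2214],
    [0.45,-0.0819,0,0,0,-0.246],
  ],
)

```text
t: 23.25
ee_pos: [0.4366, 0.2253, 0.1879]
tool_rot: [2.092, 2.343, 0.001]
force: [1.5, -0.3, 0.9]
finger_gap: 0.0852
gripper_force: 0.0
```

>>> play_rows(
  plan=[
    [0.043,0.0028,0,0,0,0],
    [0.086,0.0057,0,0,0,0],
    [0.1292,0.0085,0,0,0,0],
    [0.1292,0.0085,0,0,0,0],
    [0.1292,0.0085,0,0,0,0],
    [0.1292,0.0085,0,0,0,0],
  ],
)

```text
t: 23.85
ee_pos: [0.4309, 0.3519, 0.1877]
tool_rot: [2.094, 2.342, -0.001]
force: [-0.2, -1.0, 0.5]
finger_gap: 0.0853
gripper_force: 0.0
```

```bash
python3 look.py pics/p6.png
```

```text
[0.43093737 0.35192637 0.18765173] 6.392715974628511
carton 1411 ((431.40130615234375, 354.6589050292969), 44.74277114868164) ((431.43878173828125, 354.7591857910156), (60.55088806152344, 70.01691436767578), 6.725297927856445)
```

View pics/p6.png

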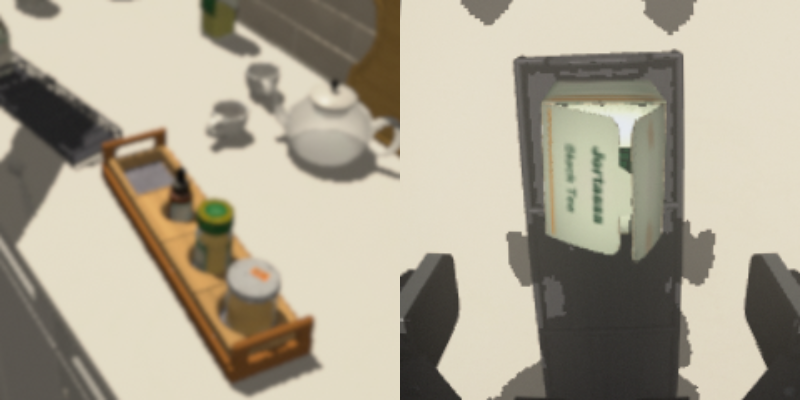

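Three things stand upright in their wells, and the carton's ridge is centred between the open fingers. Descending for the carton.

>>> play_rows(
  plan=[
    [0.001,0,0.03,0,0,0],
    [0.001,0,0.06,0,0,0],
    [0.001,0,0.085,0,0,0],
    [0.001,0,0.105,0,0,0],
    [0.001,0,0.116,0,0,0],
    [0.001,0,0.1215,0,0,0],
    [0.001,0,0.1245,0,0,0],
    [0.001,0,0.1255,0,0,0],
    [0.001,0,0.1255,0,0,0],
  ],
)

```text
t: 24.85
ee_pos: [0.4313, 0.3539, 0.0631]
tool_rot: [2.094, 2.342, 0.002]
force: [-0.4, -0.1, -0.6]
finger_gap: 0.0854
gripper_force: 0.0
```

>>> play_rows(
  plan=[
    [0,0,0,0,0,0],
    [0,0,0,0,0,0],
    [0,0,0,0,0,0],
    [0,0,0,0,0,0],
    [0,0,0,0,0,0],
    [0,0,0,0,0,0],
    [0,0,0,0,0,0],
    [0,0,0,0,0,0],
  ],
  fingers=0.035,
  squeeze=40,
)

```text
t: 25.65
ee_pos: [0.4315, 0.3541, 0.0631]
tool_rot: [2.093, 2.342, 0.003]
force: [1.0, 0.5, 5.9]
finger_gap: 0.0623
gripper_force: 44.5
```

>>> play_rows(
  plan=[
    [0,0,-0.02,0,0,0],
    [0,0,-0.06,0,0,0],
    [0,0,-0.11,0,0,0],
    [0,0,-0.15,0,0,0],
    [-0.03,0.0015,-0.15,0,0,0.041],
    [-0.07,0.0034,-0.15,0,0,0.082],
    [-0.11,0.0054,-0.15,0,0,0.123],
    [-0.15,0.0074,-0.15,0,0,0.164],
    [-0.19,0.0094,-0.15,0,0,0.205],
    [-0.23,0.0113,-0.15,0,0,0.246],
  ],
)

```text
t: 26.65
ee_pos: [0.4674, 0.1247, 0.2118]
tool_rot: [-2.366, -2.066, 0.001]
force: [0.8, -0.3, -0.7]
finger_gap: 0.062
gripper_force: 44.3
```

>>> play_rows(
  plan=[
    [-0.035,0.0106,0,0,0,0],
    [-0.07,0.0212,0,0,0,0],
    [-0.105,0.0319,0,0,0,0],
    [-0.14,0.0425,0,0,0,0],
    [-0.175,0.0531,0,0,0,0],
    [-0.2095,0.0637,0,0,0,0],
    [-0.2095,0.0637,0.02,0,0,0],
    [-0.2095,0.0637,0.05,0,0,0],
    [-0.2095,0.0637,0.08,0,0,0],
    [-0.2095,0.0637,0.092,0,0,0],
  ],
)

```text
t: 27.65
ee_pos: [0.5009, -0.0896, 0.117]
tool_rot: [-2.362, -2.065, 0.005]
force: [-0.7, -0.7, -1.2]
finger_gap: 0.0621
gripper_force: 44.2
```

>>> play_rows(
  plan=[
    [0,0,0,0,0,0],
    [0,0,0,0,0,0],
  ],
)

```text
t: 27.85
ee_pos: [0.5033, -0.0897, 0.1211]
tool_rot: [2.365, 2.068, 0.0]
force: [-1.3, 0.3, -1.3]
finger_gap: 0.0623
gripper_force: 44.2
```

```bash
python3 look.py pics/p7.png
```

```text
[ 0.50327082 -0.08972412  0.12110884] -7.663772473093848
```

View pics/p7.png

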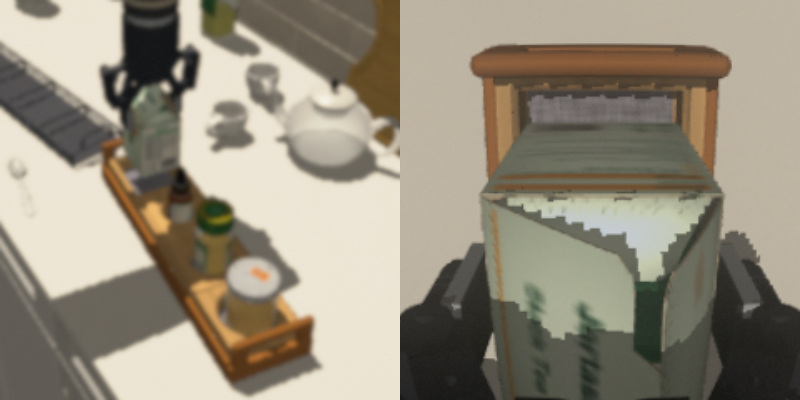

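```bash
python3 - <<'E'
from h import *
TC,c=wcam();a=np.radians(-7.66);ax=np.array([-np.sin(a),np.cos(a)]);t=manip.get_obs()['ee_pos'][:2]
for n,uv,z in (('shoulder',(321,215),.148),('base far edge',(321,174.5),.064),('baseL',(279,175),.064),('baseR',(369.5,175),.064),('mouth far',(321,154),.042),('shL',(250,215),.148),('shR',(392.5,215),.148)):
    P=wray(uv,z,TC,c)[0];d=P[:2]-t;print(n,P.round(4),'along',(d@ax).round(4),'across',(d@np.array([np.cos(a),np.sin(a)])).round(4))
E
```

```text
shoulder [ 0.5082 -0.0557  0.148 ] along 0.0344 across -0.0004
base far edge [ 0.5083 -0.057   0.064 ] along 0.0331 across -0.0001
baseL [ 0.4807 -0.0535  0.064 ] along 0.0329 across -0.0279
baseR [ 0.5401 -0.0615  0.064 ] along 0.0329 across 0.032
mouth far [ 0.5097 -0.0466  0.042 ] along 0.0436 across -0.0001
shL [ 0.4799 -0.052   0.148 ] along 0.0343 across -0.0289
shR [ 0.5367 -0.0597  0.148 ] along 0.0342 across 0.0284
```

The carton hangs upright over the square well. The rays put it about 2 mm short along y, so I'll shift it +2 mm while lowering.

>>> play_rows(
  plan=[
    [0.002,0,0.008,0,0,0],
    [0.002,0,0.018,0,0,0],
    [0.002,0,0.026,0,0,0],
    [0.002,0,0.034,0,0,0],
    [0.002,0,0.039,0,0,0],
    [0.002,0,0.043,0,0,0],
    [0.002,0,0.045,0,0,0],
    [0.002,0,0.046,0,0,0],
    [0.002,0,0.0465,0,0,0],
    [0.002,0,0.0465,0,0,0],
  ],
)

```text
t: 28.95
ee_pos: [0.503, -0.0878, 0.075]
tool_rot: [2.365, 2.068, 0.0]
force: [-4.4, 0.8, 8.7]
finger_gap: 0.0623
gripper_force: 45.3
```

Seated. Releasing and retreating.

>>> play_rows(
  plan=[
    [0,0,-0.001,0,0,0],
    [0,0,-0.001,0,0,0],
    [0,0,-0.001,0,0,0],
    [0,0,-0.001,0,0,0],
    [0,0,-0.03,0,0,0],
    [0,0,-0.07,0,0,0],
    [0,0,-0.11,0,0,0],
    [0,0,-0.15,0,0,0],
    [0.04,-0.02,-0.17,0,0,0],
    [0.08,-0.04,-0.18,0,0,0],
  ],
  fingers=0.0854,
)

```text
t: 29.95
ee_pos: [0.475, -0.0031, 0.2561]
tool_rot: [2.367, 2.063, 0.004]
force: [0.6, 0.9, -0.2]
finger_gap: 0.0854
gripper_force: 0.0
```

>>> play_rows(
  plan=[
    [0.04,-0.02,0,0,0,0],
    [0.08,-0.04,0,0,0,0],
    [0.12,-0.06,0,0,0,0],
    [0.16,-0.08,0,0,0,0],
    [0.2,-0.1,0,0,0,0],
    [0.2,-0.1,0,0,0,0],
    [0.2,-0.1,0,0,0,0],
  ],
)

```text
t: 30.65
ee_pos: [0.4015, 0.2093, 0.2536]
tool_rot: [2.362, 2.071, -0.001]
force: [0.6, 0.6, 0.2]
finger_gap: 0.0852
gripper_force: 0.0
```

```bash
python3 - <<'E'
from h import *
s,_=capture('side');t,d=capture('top');W=pts('top',d)
for k,g,h in (('carton',(.503,-.09),.142),('drop',(.4907,-.183),.12),('spice',(.478,-.276),.124),('honey',(.465,-.37),.104)):
    m=(np.hypot(*(W[...,:2]-g).transpose(2,0,1))<.025)&(W[...,2]<.2);print(k,'top z',np.percentile(W[m][:,2],97).round(4),'expected',h)
cv2.imwrite('pics/p8.png',np.hstack([cv2.resize(s[140:340,260:460],(400,400)),cv2.resize(t[120:280,335:495],(400,400))]))
E
```

```text
carton top z 0.1397 expected 0.142
drop top z 0.1168 expected 0.12
spice top z 0.1273 expected 0.124
honey top z 0.1067 expected 0.104
```

View pics/p8.png

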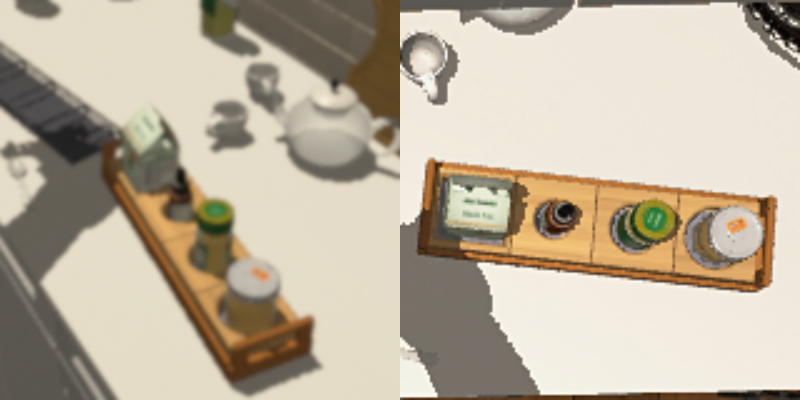

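All four stand upright in their wells at the expected heights, and the cup is where it was.

```bash
python3 -c "
from h import *
print(manip.sign_off())"
```

```text
the job is handed in; nothing more can be done
None
```

The carton, dropper bottle, spice jar and honey jar each stand upright in their own well, the espresso cup was not disturbed, and I handed the job in at about 31 s of the 128 s allowed.

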